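Draw the slate hearth slab out of the narrow stock-rack bay with a reach stick

ROBOT

A 6-joint arm with a two-finger parallel gripper is mounted at the origin on the work surface. World frame = base frame: x ahead of the robot, y to its left, z up, the work surface at z = 0. Lengths are in m, angles in rad, forces in N, time in s.
With the tool pointing down it reaches from about 0.425 to 0.95 m from the base axis. Payload 3.5 kg.
Tool frame: the origin (TCP) lies midway between the tips of the shut fingers; the grasp point (between the pads) lies ctrl.grasp_offset behind it (ctrl.grasp_offset is the distance from the TCP to the grasp point, in m); x points along the fingers, y is the direction in which the jaws open and shut, and the axes are right-handed (so a half turn about x gives the same grasp; the last joint's range is limited). The gripper opens to 85 mm and grips with 20 to 120 N. Pads are 22 mm wide; open, the fingers measure 114 mm over their backs; the gripper's body (76 mm by 85 mm) begins 54 mm behind the grasp point. The pads swing forward as they close: fully open they stand 13 mm farther back than shut.
Start: joints at [1.118, 0.286, 1.577, -0, 1.279, -0.15], TCP at [0.201, 0.644, 0.231] pointing down, gripper open.
Joint ranges: [-2.77, 2.77], [-0.9, 2.22], [0.21, 2.48], [-1.53, 4.67], [0.24, 2.81], [-2.84, 2.84]. Speed limits (rad/s): [2.79, 2.79, 3.14, 3.14, 3.14, 3.14].

INTERFACE

Orientations are given as a unit quaternion [x, y, z, w].
In Python, from plant import readout, read_camera, sign_off, ctrl gives the robot as it stands.
- The arm moves only by the tool drive_tool, never from a script. Its argument "steps" is a list of rows, each a list of 5 numbers: the shift along the tool's x, y, z in cm, then the turn about the tool's x in degrees, then the opening, from 0 (shut) to 1 (fully open). A call has 1 to 10 rows; each row shifts and turns the commanded pose from where the row before left it, along the tool's axes as they then stand; what a row does not reach is not made up. A row lasts 1/10 s, in which the tool goes at most 50 mm and 8.59 degrees, less where a joint would pass 70% of its speed; a pose out of reach is approached as far as the arm can. A call is refused whole if a number of a shift passes 5 or a number of a turn 8.59, either way. A call with a gripper value outside its range is refused whole. The fingers move at their own pace and stop on an object; "force" is the grip in N (left out, the last holds). Time passes only in rows, so rows that do not move let the fingers close. It gives the time, the measured TCP pose, the force and the opening at its end, in the units of the state.
- readout.get_state(): the state, without advancing time (a new reading comes with each control period).
- read_camera(name): name is "scene" or "top"; returns a dict with "frame" (480x640x3 uint8, red, green, blue), "vertical_fov" (degrees; the focal length in pixels is half the picture's height over the tangent of half this angle, whatever the lens; pixels are square), "cx", "cy" (the principal point, pixels), "eye" and "orientation" of the camera in the world. Camera axes: x right, y up, looking along -z (the intrinsics and any distortion apply to the point x, -y, -z); pixel columns grow to the right and rows downward; lengths in m; the calibration is good to about 2 mm. A picture is of the moment at which its call begins. There is no depth.
- sign_off(): hands the job in, once; it reports no verdict.
The state is a dict: "time": time; "qpos": joint angles; "dq": joint speeds; "joint_efforts": joint torques, N m; "eef_pos": TCP position; "tcp_rot": TCP orientation; "contact_force": force on the tool from outside, world axes, zero at the start; "wrist_torque": the same for the moment, N m; "opening": opening from 0.0 (shut) to 1.0 (fully open).
Only numpy, scipy, OpenCV 4.12 (cv2) and the standard library are available. Lean on these libraries where they do the work, as an engineer would, in place of code of your own. Each camera call takes 0.05 s, during which the arm holds its last target. There are 200 camera calls.

TASK

The slate hearth slab for the dollhouse fireplace has slid to the back of one of the narrow bays of the plywood stock rack, too deep for fingers. Take the reach stick from the tool holder, press its rubber foot gently on top of the slab (polished slate is brittle: never more than 10 N on it) and draw it along the bay until it lies flat on the table just in front of the rack, wholly out of it, without touching it with the fingers or forcing the stick against the rack. Then hang the stick back in the holder slot it came from, and leave everything else as it is.

Things in the scene. Friction and masses are not known exactly. Their poses are not given: they have to be found in the camera images.
- rack: Plywood sheet-stock rack, fixed. Origin: centre of its underside; x runs into the bays, z up. Open mouth at x = -85 mm, inner face of the closed back at x = 79. No bottom: the table is its floor. Dividers 6 mm thick, 98 mm high (the front 45 mm only 70 high) make five bays 34 mm wide, open above, centres at y = -80, -40, 0, 40, 80. Sheets up to 101 mm high stand in the outer two; a loose piece lies in each inner one.
- slab_mid (a point): Centre of the slate hearth slab: dark, plain flat bar 80 x 26 x 10 mm, about 60 g, lying flat and lengthwise (its x along the bay) in one of the three inner bays, a few mm from the back, so that nothing fits behind it. Its top is 10 mm above the table. It slides easily on wood (friction about 0.3) and grips under the rubber foot (about 1).
- stick_mid (a point): Centre of the reach stick's upright dark wooden handle, 22 x 22 mm square, 72 mm high; z up along the stick, x and y square to its faces. The stick (97 g) hangs in the holder by the handle, whose underside, 36 mm below this point, rests on the shelf; a steel tube 9 mm across and 66 mm long goes down from it through the slot.
- stick_tube (a point): Lower end of that tube, 66 mm under the handle, on the axis. From it a 6 mm inner tube sticks out, with a soft rubber foot 14 mm across. It is telescopic and was left at some length: the foot's underside lies 94 to 134 mm below the handle's underside, not measured, so it must be felt. It slips in only above 30 N. The foot gives 1 mm per 2 N and bottoms out after 6 mm.
- hang (a point): Tool holder, fixed: the point on its shelf (150 mm above the table) where the centre of the hung stick's handle underside sits. x points away from the slot's mouth, z up. The slot, 14 mm wide, runs from the shelf's front edge 30 mm in front (-x) to 10 mm behind. Shelf 10 mm thick, back board 36 mm behind. Lift the stick a little, slide it out forward; back likewise. An awl hangs 100 mm to +y, top 205 mm up.
- batten_mid (a point): Centre of a loose basswood batten offcut, 62 x 14 x 16 mm, in another of the three inner bays; leave it.
- stepblock_mid (a point): Middle of a loose stepped wooden offcut, 45 x 22 x 18 mm, in another of the three inner bays; leave it.
- kettle: Copper kettle miniature, 40 mm across, 47 mm high with its bail, loose; origin at the centre of its underside; leave it.
- sled: Red-painted toy sled, 125 x 56 x 25 mm, loose; origin at the centre of its underside; leave it.
- file: Steel flat file, 186 x 18 x 5 mm, lying loose; origin near the middle of its underside; leave it.
- bookcase: Unfinished basswood dollhouse bookcase, 46 x 120 x 165 mm high, loose; origin at the centre of its underside; leave it.
- surround: Unfinished basswood dollhouse fireplace surround, 42 x 150 x 109 mm high, loose; origin at the centre of its underside; leave it.
- bin (a joint): Tilt of the wooden offcut bin on its pins, rad: 0 leaning back at rest, grows as it tips forward. The bin is about 110 x 128 x 130 mm high, at the left of the table; leave it.
Not all that is in view belongs to the job. Of the things that look like the part that bears stick_mid, the larger one is meant.

How it is judged:
On the way, in this order (a step that is already met when the one before it is completed fails the run):
1. the stick's rubber foot bears on the slab while the slab is still deep in its bay (contact force between stick and slab above 0.4 N and x of slab_mid in the frame of rack above 0 m), for 0.1 s.
2. the slab has been drawn wholly out of the rack, flat on the table just in front of it (x of slab_mid in the frame of rack between -0.25 and -0.125 m and y of slab_mid in the frame of rack between -0.12 and 0.12 m and height (world z) of slab_mid below 0.008 m and angle between slab_mid's own z axis and vertical below 0.06 rad), for 0.2 s.
At the end, for the whole second after the job is handed in: The slab lies flat and still on the table, wholly out of the rack, centre 40 to 165 mm in front of its mouth and within 120 mm of its middle line; the stick hangs upright (0.08 rad) and still in its own slot, within 22 mm of its place, handle resting on the shelf within 4 mm (all of step 2 and linear speed of each of slab, stick below 0.01 m/s and horizontal distance between stick_mid and hang below 0.022 m and z of stick_mid in the frame of hang between 0.032 and 0.04 m and angle between stick_mid's own z axis and vertical below 0.08 rad); the robot touches nothing.
It fails at once if the stick presses on the brittle slab with more than 10 N (contact force between stick and slab above 10 N).
It fails at once if the stick is forced against the rack with more than 15 N (contact force between stick and rack above 15 N).
It fails at once if the fingers touch the slab (contact force between the fingers and slab above 0.3 N).
It fails at once if one of the other pieces in the rack is dragged more than 15 mm (distance of any of batten_mid, stepblock_mid from where it was at the start of the episode above 0.015 m).
It fails at once if something else on the bench is moved more than 15 mm, or the offcut bin is tipped (distance of any of kettle, sled, file, bookcase, surround from where it was at the start of the episode above 0.015 m or value of joint bin above 0.1 rad).
It also fails if it takes over 72 s, if anything falls off the work surface, if the arm or the gripper's body presses on something with over 40 N, if the wrist force passes 120 N, or if a joint passes its speed limit or range.

## Working session

There is one attempt and no reset: what is moved stays moved. The work goes in short steps, Python scripts to look and compute and a tool call to move; the robot and the scene stay as the last step left them, time stands still between calls to the robot, and variables do not carry over. Pictures are saved under pics/ and viewed, about 8 in all and at most 12, crops included, and the job is handed in when it is done.

Besides the shell and the picture viewer there is one more tool, called after ">>>" by a JSON object that holds its "fn" and its "kwargs", one argument or row to a line. drive_tool: Moves the arm, as the interface text tells. Its arguments: {"type":"object","properties":{"steps":{"type":"array","items":{"type":"array","items":{"type":"number"}}},"force":{"type":"number"}},"required":["steps"]}

```bash
ls; mkdir -p pics
python3 - <<'E'
from plant import readout, read_camera, ctrl
import cv2
print(readout.get_state(), ctrl.grasp_offset)
for n in("scene","top"):
    c=read_camera(n); cv2.imwrite(f"pics/{n}0.png",c["frame"][:,:,::-1]); print({k:v for k,v in c.items() if k!="frame"})
E
```

```text
pics
{'time': 0.0, 'qpos': array([ 1.11803978e+00,  2.87180581e-01,  1.57815604e+00,  5.35817420e-06,
        1.27854140e+00, -1.50043359e-01]), 'dq': array([-0.00178856,  0.00015343,  0.00069341,  0.00025394,  0.0019965 ,
       -0.00034968]), 'joint_efforts': array([-5.10646278e-04, -4.05976903e+01, -2.92624569e+01, -2.57765951e-04,
        5.70731208e-03, -1.06800687e-05]), 'eef_pos': array([0.20094323, 0.64373296, 0.22994855]), 'tcp_rot': array([ 0.10584654,  0.69926379, -0.10738861,  0.69878061]), 'contact_force': array([-0.34030315,  0.1169944 ,  0.79839177]), 'wrist_torque': array([-0.00097397, -0.00063999,  0.00821957]), 'opening': 1.0008608053691213} 0.0187
{'vertical_fov': 43.442901811231565, 'cx': 323.07463128191296, 'cy': 242.7367664530001, 'eye': array([ 1.08220406, -0.58511286,  1.32418949]), 'orientation': array([0.27648027, 0.09490914, 0.32733119, 0.89855729])}
{'vertical_fov': 46.8453420532862, 'cx': 310.9224233973934, 'cy': 241.6123800664032, 'eye': array([0.42307413, 0.02405832, 1.56322385]), 'orientation': array([ 0.03277457, -0.03708383, -0.70615134,  0.70632918])}
```

View pics/scene0.png

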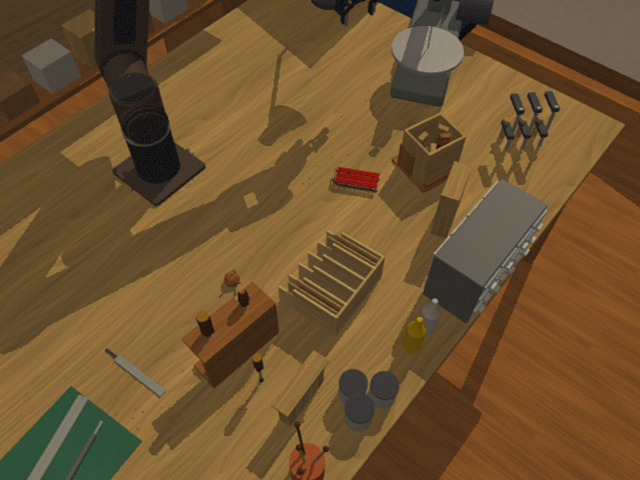

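View pics/top0.png

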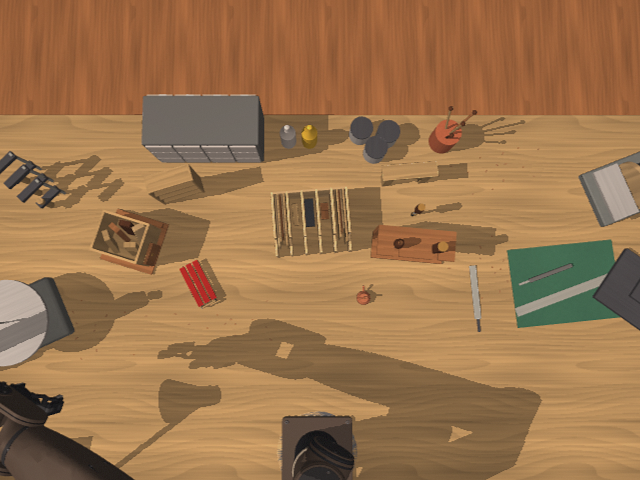

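Run:
```python
import cv2,numpy as np
t=cv2.imread("pics/top0.png");s=cv2.imread("pics/scene0.png")
a=cv2.resize(t[180:270,262:362],(800,720)[:2],interpolation=cv2.INTER_CUBIC) 
a=cv2.resize(t[180:270,265:365],None,fx=6,fy=6,interpolation=cv2.INTER_CUBIC)
cv2.imwrite("pics/a.png",a)
b=cv2.resize(t[190:275,365:465],None,fx=4,fy=4,interpolation=cv2.INTER_CUBIC)
c=cv2.resize(s[265:395,180:280],None,fx=4,fy=4,interpolation=cv2.INTER_CUBIC)
o=np.zeros((520,800,3),np.uint8);o[:340,:400]=b;o[:,400:]=c
cv2.imwrite("pics/b.png",o)
```

```text
(no output)
```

View pics/a.png

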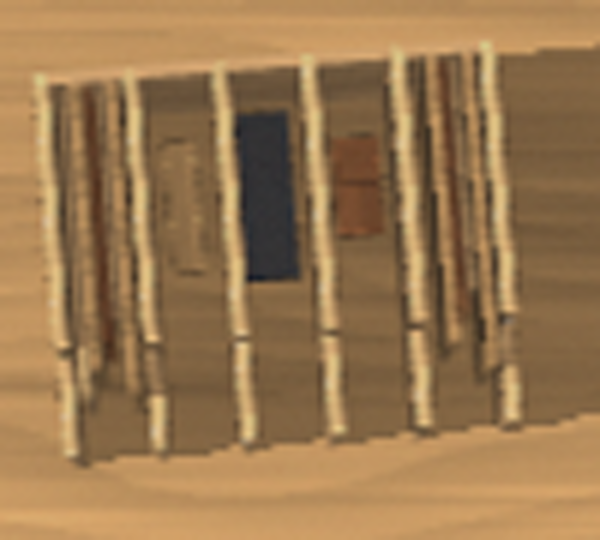

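View pics/b.png

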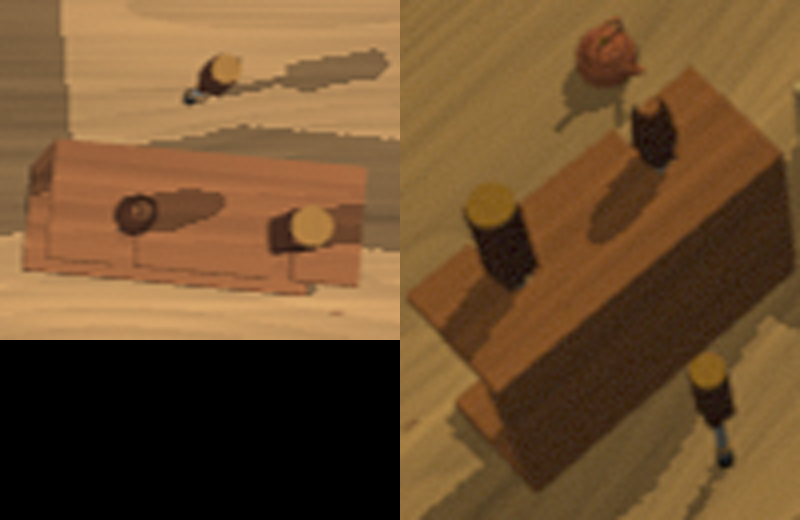

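```bash
cat > h.py <<'E'
import numpy as np
from scipy.spatial.transform import Rotation as R
from scipy.optimize import least_squares
C={"scene":(43.442901811231565,323.07463,242.73677,[1.08220406,-0.58511286,1.32418949],[0.27648027,0.09490914,0.32733119,0.89855729]),
"top":(46.8453420532862,310.92242,241.61238,[0.42307413,0.02405832,1.56322385],[0.03277457,-0.03708383,-0.70615134,0.70632918])}
def proj(n,P):
    v,cx,cy,e,q=C[n];f=240/np.tan(np.radians(v/2))
    p=R.from_quat(q).inv().apply(np.atleast_2d(P)-e)
    return np.c_[cx+f*p[:,0]/-p[:,2],cy-f*p[:,1]/-p[:,2]]
def back(n,uv,z):
    v,cx,cy,e,q=C[n];f=240/np.tan(np.radians(v/2));uv=np.atleast_2d(uv)
    d=R.from_quat(q).apply(np.c_[(uv[:,0]-cx)/f,-(uv[:,1]-cy)/f,-np.ones(len(uv))]);e=np.array(e)
    return e+d*((z-e[2])/d[:,2])[:,None]
def pose(p,L):
    c,s=np.cos(p[2]),np.sin(p[2]);L=np.atleast_2d(L)
    return np.c_[p[0]+c*L[:,0]-s*L[:,1],p[1]+s*L[:,0]+c*L[:,1],L[:,2]]
def crop(uv,s,o): return (np.array(uv)+.5)/s-.5+np.array(o)
E
python3 - <<'E'
from h import *
ys=np.array([100,60,20,-20,-60,-100])/1e3
k=crop([(66,348),(152,342),(240,336),(330,331),(416,324),(506,315)],6,(265,180))
b=crop([(40,78),(130,72),(220,66),(308,60),(397,52),(487,45)],6,(265,180))
fr=crop([(72,460),(160,452),(249,445),(336,437),(424,432),(512,427)],6,(265,180))
uv=np.r_[k,b,fr]
L=np.r_[[(-.04,y,.098) for y in ys],[(.085,y,.098) for y in ys],[(-.085,y,.07) for y in ys]]
r=least_squares(lambda p:(proj("top",pose(p,L))-uv).ravel(),[.7,0,0])
print("rack",r.x);print(np.round(r.fun.reshape(-1,2),1).tolist())
sl=back("top",crop([(236,116),(287,112),(299,278),(247,282)],6,(265,180)),.01)
p=r.x;c,s=np.cos(p[2]),np.sin(p[2])
d=sl-[p[0],p[1],0];print("slab in rack",np.c_[c*d[:,0]+s*d[:,1],-s*d[:,0]+c*d[:,1]].round(4).tolist())
# stick and awl
st=back("top",crop([(312,227)],4,(365,190)),.222)[0]; ss=back("scene",crop([(90,207)],4,(180,265)),.222)[0]
aw=back("top",crop([(140,211)],4,(365,190)),.205)[0]; asn=back("scene",crop([(251,103)],4,(180,265)),.205)[0]
print("stick",st,ss,"awl",aw,asn,aw-st,asn-ss)
print(back("top",crop([(50,262),(305,290),(292,255),(292,285),(360,165),(55,140)],4,(365,190)),.15))
q=[0.10584654,0.69926379,-0.10738861,0.69878061];print(R.from_quat(q).as_matrix().round(3))
E
```

```text
rack [0.62434341 0.01501693 0.07622144]
[[-1.0, 0.8], [-0.3, 0.7], [0.0, 0.6], [0.0, 0.3], [0.7, 0.3], [0.6, 0.7], [0.1, -0.4], [-0.0, -0.5], [-0.1, -0.6], [0.1, -0.7], [0.1, -0.5], [-0.1, -0.4], [-0.2, -0.2], [-0.1, -0.0], [-0.2, 0.0], [0.1, 0.3], [0.2, -0.0], [0.2, -0.3]]
slab in rack [[0.0758, 0.0137], [0.0759, -0.0105], [-0.0035, -0.0101], [-0.0035, 0.0145]]
stick [ 0.54459729 -0.30474393  0.222     ] [ 0.54282442 -0.30483501  0.222     ] awl [ 0.55598751 -0.2029589   0.205     ] [ 0.55500375 -0.20271625  0.205     ] [ 0.01139022  0.10178502 -0.017     ] [ 0.01217933  0.10211876 -0.017     ]
[[ 0.52855308 -0.15399286  0.15      ]
 [ 0.51067035 -0.31695987  0.15      ]
 [ 0.53310997 -0.30914365  0.15      ]
 [ 0.51386938 -0.30870787  0.15      ]
 [ 0.59117227 -0.35425303  0.15      ]
 [ 0.60723261 -0.15814414  0.15      ]]
[[-0.001  0.298  0.955]
 [-0.002  0.955 -0.298]
 [-1.    -0.002 -0.   ]]
```

>>> {"fn": "drive_tool", "kwargs": {
  "steps": [
    [-0.5,-2.4,3.9,0,1],
    [-0.5,-2.4,3.9,0,1],
    [-0.5,-2.4,3.9,0,1],
    [-0.5,-2.4,3.9,0,1],
    [-0.5,-2.4,3.9,0,1],
    [-0.5,-2.4,3.9,0,1],
    [-0.5,-2.4,3.9,0,1],
    [-0.5,-2.4,3.9,0,1],
    [-0.5,-2.4,3.9,0,1],
    [-0.5,-2.4,3.9,0,1]
  ]
}}

```text
time: 1.1
eef_pos: [0.5026, 0.2972, 0.281]
tcp_rot: [0.107, 0.699, -0.107, 0.699]
contact_force: [0.5, 0.2, -0.3]
opening: 0.998
```

>>> {"fn": "drive_tool", "kwargs": {
  "steps": [
    [0,0,0,-5.35,1],
    [0,0,0,-5.35,1],
    [0,-4.5,0.8,0,1],
    [0,-4.5,0.8,0,1],
    [0,-4.5,0.8,0,1],
    [0,-4.5,0.8,0,1],
    [0,-4.5,0.8,0,1],
    [0,-4.5,0.8,0,1],
    [0,-4.5,0.8,0,1],
    [0,-4.5,0.8,0,1]
  ]
}}

```text
time: 2.1
eef_pos: [0.5233, -0.0678, 0.2809]
tcp_rot: [0.041, 0.706, -0.041, 0.706]
contact_force: [0.5, -0.3, 0.7]
opening: 1.0
```

```bash
cat > g.py <<'E'
# python3 g.py x y z : shift in tool axes (cm) to reach world TCP target
import sys
from plant import readout
from h import *
s=readout.get_state();m=R.from_quat(s["tcp_rot"]).as_matrix()
t=np.array(list(map(float,sys.argv[1:4])))
print("t",s["time"],"pos",s["eef_pos"].round(4),"F",s["contact_force"].round(2),"T",s["wrist_torque"].round(3),"op",round(s["opening"],3))
print("yaw y cw deg",np.degrees(np.arctan2(m[0,1],m[1,1])).round(2),"shift cm",(100*m.T@(t-s["eef_pos"])).round(2))
E
python3 g.py 0.5436 -0.3048 0.28
```

```text
t 2.1 pos [ 0.5233 -0.0678  0.2809] F [ 0.53 -0.29  0.7 ] T [-0.001 -0.067  0.077] op 1.0
yaw y cw deg 6.65 shift cm [  0.09 -23.31   4.76]
```

>>> {"fn": "drive_tool", "kwargs": {
  "steps": [
    [0,-4.6,0.95,0,1],
    [0,-4.6,0.95,0,1],
    [0,-4.6,0.95,0,1],
    [0,-4.6,0.95,0,1],
    [0,-4.7,0.95,0,1],
    [0,0,0,0,1],
    [0,0,0,0,1]
  ]
}}

```text
time: 2.8
eef_pos: [0.5437, -0.3017, 0.2802]
tcp_rot: [0.042, 0.706, -0.041, 0.705]
contact_force: [0.2, -0.2, -0.1]
opening: 1.001
```

```bash
python3 g.py 0.5436 -0.3048 0.175
python3 - <<'E'
from plant import read_camera
import cv2,numpy as np
t=read_camera("top")["frame"][:,:,::-1];s=read_camera("scene")["frame"][:,:,::-1]
f=lambda i:cv2.resize(np.ascontiguousarray(i),None,fx=4,fy=4,interpolation=cv2.INTER_CUBIC)
cv2.imwrite("pics/c.png",np.hstack([f(t[170:300,365:465]),f(s[235:365,160:260])]))
E
```

```text
t 2.8 pos [ 0.5437 -0.3017  0.2802] F [ 0.15 -0.2  -0.12] T [-0.017 -0.028 -0.009] op 1.001
yaw y cw deg 6.77 shift cm [10.52 -0.32  0.04]
```

View pics/c.png

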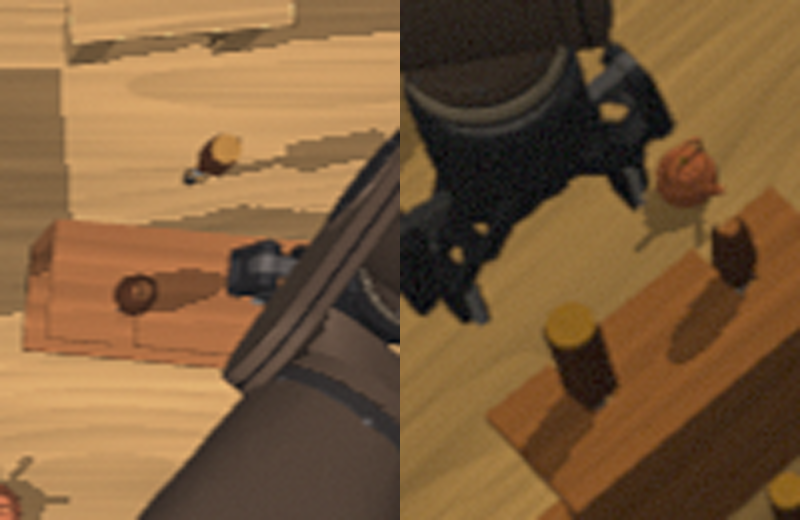

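The fingertips (right half: about (475,310) and (635,195)) straddle the brass-topped stick at (573,325); the awl is clear. I'll descend and grip.

>>> {"fn": "drive_tool", "kwargs": {
  "steps": [
    [1.5,-0.3,0,0,1],
    [3,0,0,0,1],
    [3,0,0,0,1],
    [3,0,0,0,1],
    [0,0,0,0,0],
    [0,0,0,0,0],
    [0,0,0,0,0],
    [0,0,0,0,0],
    [0,0,0,0,0],
    [0,0,0,0,0]
  ],
  "force": 50
}}

```text
time: 3.9
eef_pos: [0.545, -0.3046, 0.1788]
tcp_rot: [0.04, 0.705, -0.042, 0.707]
contact_force: [0.2, 1.7, 6.0]
opening: 0.255
```

>>> {"fn": "drive_tool", "kwargs": {
  "steps": [
    [0,0,0,0,0],
    [0,0,0,0,0],
    [0,0,0,0,0]
  ]
}}

```text
time: 4.2
eef_pos: [0.545, -0.3046, 0.1788]
tcp_rot: [0.04, 0.705, -0.042, 0.707]
contact_force: [1.0, 0.5, 6.3]
opening: 0.257
```

```bash
python3 g.py 0.5436 -0.3048 0.175
```

```text
t 4.2 pos [ 0.545  -0.3046  0.1788] F [0.95 0.46 6.34] T [0.217 0.062 0.059] op 0.257
yaw y cw deg 6.65 shift cm [ 0.38 -0.03 -0.14]
```

>>> {"fn": "drive_tool", "kwargs": {
  "steps": [
    [-0.6,0,0,0,0],
    [-0.6,0,0,0,0],
    [0,0,-1,0,0],
    [0,0,-1.5,0,0],
    [0,0,-1.5,0,0],
    [0,0,-2,0,0],
    [0,0,-2,0,0],
    [0,0,-1,0,0],
    [0,0,0,0,0],
    [0,0,0,0,0]
  ]
}}

```text
time: 5.2
eef_pos: [0.4546, -0.2937, 0.1885]
tcp_rot: [0.041, 0.706, -0.041, 0.706]
contact_force: [-0.0, -0.4, -1.2]
opening: 0.257
```

```bash
python3 g.py 0.5436 -0.3048 0.175
python3 - <<'E'
from plant import read_camera
import cv2,numpy as np
s=read_camera("scene")["frame"][:,:,::-1]
f=lambda i:cv2.resize(np.ascontiguousarray(i),None,fx=5,fy=5,interpolation=cv2.INTER_CUBIC)
cv2.imwrite("pics/d.png",f(s[240:360,130:280]))
E
```

```text
t 5.2 pos [ 0.4546 -0.2937  0.1885] F [-0.01 -0.44 -1.2 ] T [-0.023 -0.023  0.03 ] op 0.257
yaw y cw deg 6.67 shift cm [ 1.35 -0.06  8.96]
```

View pics/d.png

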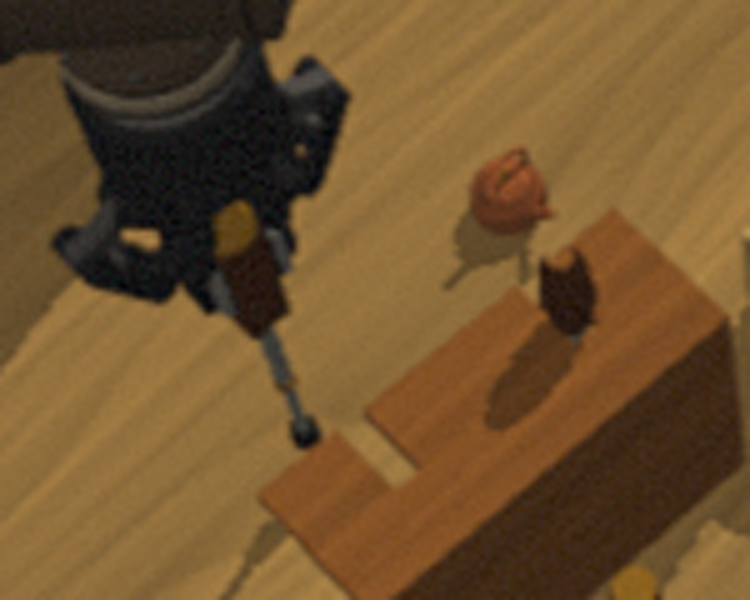

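Run:
```python
from h import *
top=crop([(237,226)],5,(130,240)); foot=crop([(305,439)],5,(130,240));hb=crop([(266,333)],5,(130,240))
print(back("scene",top,.2317),"tcp xy .4546 -.2937")
x=np.array([.4546,-.2937])
for z in np.arange(.02,.08,.01): print(z.round(3),((proj("scene",[[*x,z]])-[130,240])*5+2).round(0))
print("top", (proj("scene",[[*x,.2317],[*x,.1597],[*x,.0937]])-[130,240])*5+2)
# target TCP above slab point rack (0.03,0.0015)
p=[.62434,.01502,.07622]
for l in [(.03,.0015,0),(.036,.0015,0),(-.16,.0015,0)]: print(l,pose(p,[l]).round(4))
```

```text
[[ 0.45443823 -0.29000421  0.2317    ]] tcp xy .4546 -.2937
0.02 [[316. 455.]]
0.03 [[313. 446.]]
0.04 [[309. 436.]]
0.05 [[306. 427.]]
0.06 [[302. 417.]]
0.07 [[298. 407.]]
top [[230.63680608 232.10942611]
 [262.41277889 314.61550106]
 [289.10372818 383.9183506 ]]
(0.03, 0.0015, 0) [[0.6541 0.0188 0.    ]]
(0.036, 0.0015, 0) [[0.6601 0.0193 0.    ]]
(-0.16, 0.0015, 0) [[0.4647 0.0043 0.    ]]
```

The stick came out cleanly: brass top at crop (237,226), foot underside at (305,439), so the foot is about 123 mm below the handle. The slot at (400,460) is empty, and the awl and kettle haven't moved. Next I'll raise it, turn to line up with the rack, and travel.

>>> {"fn": "drive_tool", "kwargs": {
  "steps": [
    [-3,0,0,0,0],
    [-3,0,0,0,0],
    [-3,0,0,-5.5,0],
    [0,0,0,-5.5,0],
    [0,4,0,0,0],
    [0,4,0,0,0],
    [0,4,0,0,0],
    [0,4,0,0,0],
    [0,4,0,0,0],
    [0,0,0,0,0]
  ]
}}

```text
time: 6.25
eef_pos: [0.4395, -0.0905, 0.2786]
tcp_rot: [-0.028, 0.706, 0.029, 0.707]
contact_force: [0.5, -0.2, -0.2]
opening: 0.255
```

```bash
python3 g.py 0.6601 0.0193 0.278
```

```text
t 6.25 pos [ 0.4395 -0.0905  0.2786] F [ 0.52 -0.17 -0.24] T [-0.051 -0.004 -0.052] op 0.255
yaw y cw deg -4.67 shift cm [ 0.09  9.15 22.88]
```

>>> {"fn": "drive_tool", "kwargs": {
  "steps": [
    [0,1.5,3.8,0.3,0],
    [0,1.5,3.8,0,0],
    [0,1.5,3.8,0,0],
    [0,1.5,3.8,0,0],
    [0,1.5,3.8,0,0],
    [0,1.5,3.8,0,0],
    [0,0,0,0,0],
    [0,0,0,0,0],
    [0,0,0,0,0]
  ]
}}

```text
time: 7.15
eef_pos: [0.6601, 0.0112, 0.2781]
tcp_rot: [-0.025, 0.707, 0.025, 0.706]
contact_force: [-0.4, 0.1, -0.8]
opening: 0.252
```

```bash
python3 g.py 0.6601 0.0193 0.172
python3 - <<'E'
from plant import read_camera
import cv2,numpy as np
s=read_camera("scene")["frame"][:,:,::-1];t=read_camera("top")["frame"][:,:,::-1]
f=lambda i:cv2.resize(np.ascontiguousarray(i),None,fx=5,fy=5,interpolation=cv2.INTER_CUBIC)
cv2.imwrite("pics/e.png",f(s[215:335,260:400]))
E
```

```text
t 7.15 pos [0.6601 0.0112 0.2781] F [-0.36  0.13 -0.84] T [0.02  0.018 0.024] op 0.252
yaw y cw deg -4.03 shift cm [10.61  0.81  0.06]
```

View pics/e.png

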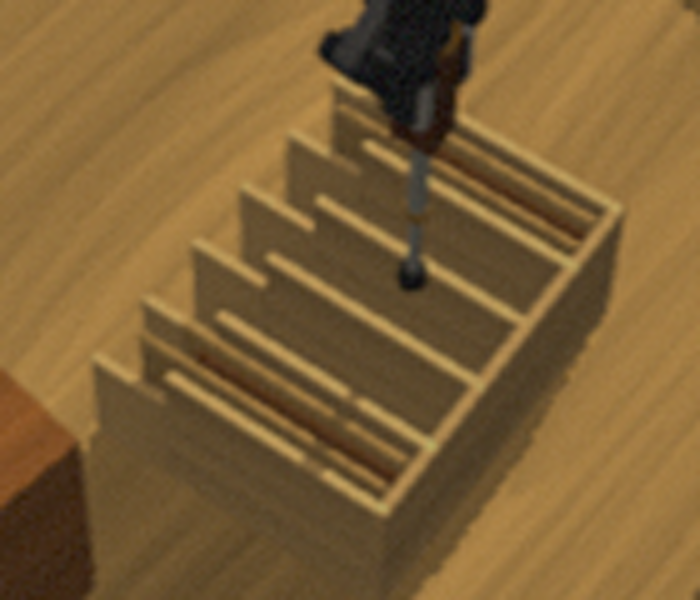

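The foot at crop (412,280) hangs over the middle bay, between the third and fourth dividers. I'll correct y and lower.

>>> {"fn": "drive_tool", "kwargs": {
  "steps": [
    [0,0.8,0,-0.3,0],
    [2,0,0,0,0],
    [2,0,0,0,0],
    [2,0,0,0,0],
    [2,0,0,0,0],
    [1,0,0,0,0],
    [0,0,0,0,0],
    [0,0,0,0,0]
  ]
}}

```text
time: 8.05
eef_pos: [0.6601, 0.0199, 0.1894]
tcp_rot: [-0.027, 0.706, 0.027, 0.707]
contact_force: [0.4, 0.1, 0.0]
opening: 0.257
```

```bash
python3 g.py 0.6601 0.0193 0.162
python3 - <<'E'
from h import *
for z in (.12,.126): print(((proj("scene",[[.6601,.0112,z]])-[260,215])*5+2).round(0))
E
```

```text
t 8.05 pos [0.6601 0.0199 0.1894] F [0.37 0.15 0.03] T [0.011 0.029 0.012] op 0.257
yaw y cw deg -4.35 shift cm [ 2.74 -0.06 -0.  ]
[[415. 290.]]
[[415. 283.]]
```

>>> {"fn": "drive_tool", "kwargs": {
  "steps": [
    [1,0,0,0,0],
    [0.7,0,0,0,0],
    [0.2,0,0,0,0],
    [0.1,0,0,0,0],
    [0,0,0,0,0],
    [0,0,0,0,0]
  ]
}}

```text
time: 8.65
eef_pos: [0.66, 0.0199, 0.1686]
tcp_rot: [-0.027, 0.706, 0.027, 0.707]
contact_force: [0.2, -0.1, -1.5]
opening: 0.254
```

>>> {"fn": "drive_tool", "kwargs": {
  "steps": [
    [0.1,0,0,0,0],
    [0.1,0,0,0,0],
    [0,0,0,0,0],
    [0,0,0,0,0]
  ]
}}

```text
time: 9.05
eef_pos: [0.6597, 0.0199, 0.1663]
tcp_rot: [-0.027, 0.707, 0.027, 0.707]
contact_force: [0.2, 0.0, -1.2]
opening: 0.253
```

>>> {"fn": "drive_tool", "kwargs": {
  "steps": [
    [0.1,0,0,0,0],
    [0.1,0,0,0,0],
    [0,0,0,0,0],
    [0,0,0,0,0]
  ]
}}

```text
time: 9.45
eef_pos: [0.6597, 0.0199, 0.1642]
tcp_rot: [-0.027, 0.707, 0.027, 0.707]
contact_force: [0.3, 1.0, -1.4]
opening: 0.255
```

>>> {"fn": "drive_tool", "kwargs": {
  "steps": [
    [0.1,0,0,0,0],
    [0.1,0,0,0,0],
    [0,0,0,0,0],
    [0,0,0,0,0]
  ]
}}

```text
time: 9.85
eef_pos: [0.6599, 0.0199, 0.1626]
tcp_rot: [-0.027, 0.706, 0.027, 0.707]
contact_force: [-0.3, 0.6, 0.5]
opening: 0.258
```

>>> {"fn": "drive_tool", "kwargs": {
  "steps": [
    [0.1,0,0,0,0],
    [0.1,0,0,0,0],
    [0,0,0,0,0],
    [0,0,0,0,0]
  ]
}}

```text
time: 10.25
eef_pos: [0.6601, 0.0199, 0.161]
tcp_rot: [-0.027, 0.706, 0.027, 0.707]
contact_force: [-0.4, 0.1, 2.9]
opening: 0.254
```

>>> {"fn": "drive_tool", "kwargs": {
  "steps": [
    [0,0,-0.2,0,0],
    [0,0,-0.4,0,0],
    [0,0,-0.5,0,0],
    [0,0,-0.5,0,0],
    [0,0,-0.4,0,0],
    [0,0,0,0,0]
  ]
}}

```text
time: 10.85
eef_pos: [0.6394, 0.0183, 0.1607]
tcp_rot: [-0.027, 0.706, 0.027, 0.707]
contact_force: [0.9, -0.1, 3.2]
opening: 0.256
```

>>> {"fn": "drive_tool", "kwargs": {
  "steps": [
    [0,0,-0.5,0,0],
    [0,0,-0.7,0,0],
    [0,0,-0.7,0,0],
    [0,0,-0.7,0,0],
    [0,0,-0.7,0,0],
    [0,0,-0.7,0,0]
  ]
}}

```text
time: 11.45
eef_pos: [0.5993, 0.0153, 0.1604]
tcp_rot: [-0.027, 0.707, 0.027, 0.707]
contact_force: [1.8, -0.2, 5.0]
opening: 0.256
```

>>> {"fn": "drive_tool", "kwargs": {
  "steps": [
    [0,0,-0.7,0,0],
    [0,0,-0.7,0,0],
    [0,0,-0.7,0,0],
    [0,0,-0.7,0,0],
    [0,0,-0.7,0,0],
    [0,0,-0.5,0,0]
  ]
}}

```text
time: 12.05
eef_pos: [0.5594, 0.0123, 0.1603]
tcp_rot: [-0.027, 0.707, 0.027, 0.707]
contact_force: [2.1, -0.1, 5.1]
opening: 0.256
```

```bash
python3 g.py 0.47 0.0043 0.161
python3 - <<'E'
from plant import read_camera
import cv2,numpy as np
s=read_camera("scene")["frame"][:,:,::-1]
f=lambda i:cv2.resize(np.ascontiguousarray(i),None,fx=5,fy=5,interpolation=cv2.INTER_CUBIC)
cv2.imwrite("pics/f.png",f(s[195:315,240:390]))
E
```

```text
t 12.05 pos [0.5594 0.0123 0.1603] F [ 2.06 -0.13  5.14] T [ 0.035 -0.591  0.018] op 0.256
yaw y cw deg -4.35 shift cm [-0.07 -0.12 -8.98]
```

View pics/f.png

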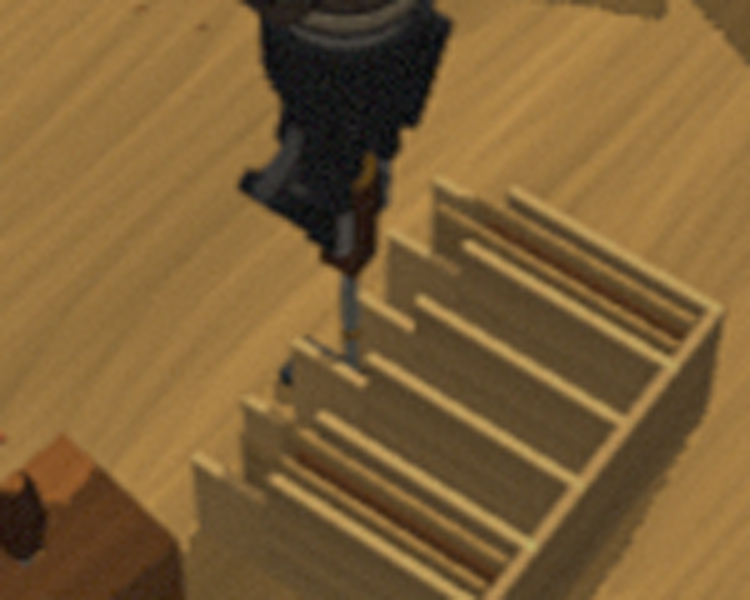

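The slab's front end shows at crop (288,375), emerging with the foot. The load has risen to about 6 N, so I'll ease off half a millimetre and continue.

>>> {"fn": "drive_tool", "kwargs": {
  "steps": [
    [-0.05,0,-0.4,0,0],
    [0,0,-0.7,0,0],
    [0,0,-0.7,0,0],
    [0,0,-0.7,0,0],
    [0,0,-0.7,0,0],
    [0,0,-0.7,0,0],
    [0,0,-0.5,0,0]
  ]
}}

```text
time: 12.8
eef_pos: [0.5154, 0.009, 0.1607]
tcp_rot: [-0.027, 0.707, 0.027, 0.707]
contact_force: [1.9, -0.3, 3.2]
opening: 0.255
```

>>> {"fn": "drive_tool", "kwargs": {
  "steps": [
    [-0.05,0,-0.5,0,0],
    [0,0,-0.7,0,0],
    [0,0,-0.7,0,0],
    [0,0,-0.7,0,0],
    [0,0,-0.7,0,0],
    [0,0,-0.7,0,0],
    [0,0,-0.5,0,0],
    [0,0,0,0,0],
    [0,0,0,0,0]
  ]
}}

```text
time: 13.7
eef_pos: [0.4707, 0.0055, 0.1612]
tcp_rot: [-0.027, 0.707, 0.027, 0.706]
contact_force: [0.0, 0.6, 1.3]
opening: 0.26
```

```bash
python3 g.py 0.47 0.0043 0.161
python3 - <<'E'
from plant import read_camera
import cv2,numpy as np
s=read_camera("scene")["frame"][:,:,::-1]
f=lambda i:cv2.resize(np.ascontiguousarray(i),None,fx=5,fy=5,interpolation=cv2.INTER_CUBIC)
cv2.imwrite("pics/g.png",f(s[195:315,220:370]))
E
```

```text
t 13.7 pos [0.4707 0.0055 0.1612] F [0.01 0.59 1.3 ] T [ 0.011  0.02  -0.049] op 0.26
yaw y cw deg -4.35 shift cm [ 0.02 -0.12 -0.08]
```

View pics/g.png

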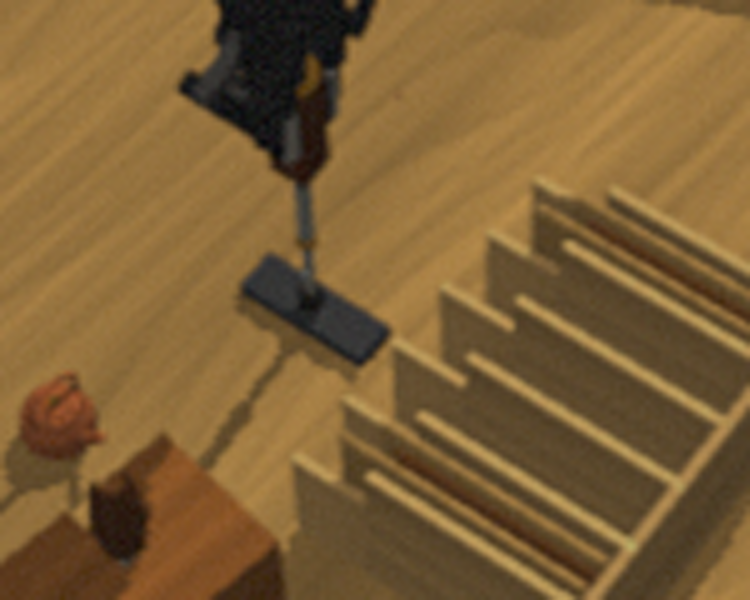

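Run:
```python
from h import *
sl=back("scene",crop([(241,286),(268,254),(390,330),(363,359)],5,(220,195)),.01)
p=[.62434,.01502,.07622];c,s=np.cos(p[2]),np.sin(p[2])
d=sl-[p[0],p[1],0];q=np.c_[c*d[:,0]+s*d[:,1],-s*d[:,0]+c*d[:,1]];print(q.round(4).tolist(),q.mean(0))
```

```text
[[-0.1923, -0.0112], [-0.1933, 0.0128], [-0.1133, 0.0125], [-0.114, -0.0096]] [-0.15324262  0.00112345]
```

The slab is wholly out, lying flat at crop (315,307): rack x about −153 mm, y about 1 mm. Next I'll lift off and go back.

>>> {"fn": "drive_tool", "kwargs": {
  "steps": [
    [-0.5,0,0,0,0],
    [-2.5,0,0,0,0],
    [-3,0,0,0,0],
    [-3,0,0,0,0],
    [-2.8,0,0,0,0],
    [0,-4.2,-0.55,0,0],
    [0,-4.2,-0.55,0,0],
    [0,-4.2,-0.55,0,0],
    [0,-4.2,-0.55,0,0],
    [0,-4.2,-0.55,0,0]
  ]
}}

```text
time: 14.75
eef_pos: [0.4589, -0.2071, 0.2783]
tcp_rot: [-0.026, 0.707, 0.028, 0.706]
contact_force: [1.1, 0.3, -0.6]
opening: 0.252
```

>>> {"fn": "drive_tool", "kwargs": {
  "steps": [
    [0,-4.2,-0.55,0,0],
    [0,-4.2,-0.55,0,0],
    [0,0,0,5.5,0],
    [0,0,0,5.5,0],
    [0,0,0,0,0],
    [0,0,0,0,0]
  ]
}}

```text
time: 15.35
eef_pos: [0.4549, -0.2901, 0.2785]
tcp_rot: [0.041, 0.707, -0.04, 0.705]
contact_force: [-0.8, -0.0, -1.0]
opening: 0.255
```

```bash
python3 g.py 0.4556 -0.2943 0.191
```

```text
t 15.35 pos [ 0.4549 -0.2901  0.2785] F [-0.84 -0.01 -1.02] T [-0.013 -0.006 -0.015] op 0.255
yaw y cw deg 6.53 shift cm [ 8.75 -0.42  0.13]
```

>>> {"fn": "drive_tool", "kwargs": {
  "steps": [
    [2,-0.4,0.1,0,0],
    [3,0,0,0,0],
    [3,0,0,0,0],
    [0.75,0,0,0,0],
    [0,0,0,0,0],
    [0,0,0,0,0]
  ]
}}

```text
time: 15.95
eef_pos: [0.4565, -0.295, 0.1934]
tcp_rot: [0.04, 0.705, -0.041, 0.707]
contact_force: [0.1, -0.0, -0.8]
opening: 0.259
```

```bash
python3 g.py 0.545 -0.3046 0.191
python3 - <<'E'
from plant import read_camera
import cv2,numpy as np
s=read_camera("scene")["frame"][:,:,::-1]
f=lambda i:cv2.resize(np.ascontiguousarray(i),None,fx=5,fy=5,interpolation=cv2.INTER_CUBIC)
cv2.imwrite("pics/i.png",f(s[240:360,130:280]))
E
```

```text
t 15.95 pos [ 0.4565 -0.295   0.1934] F [ 0.09 -0.01 -0.77] T [-0.013 -0.033 -0.037] op 0.259
yaw y cw deg 6.59 shift cm [0.25 0.06 8.91]
```

View pics/i.png

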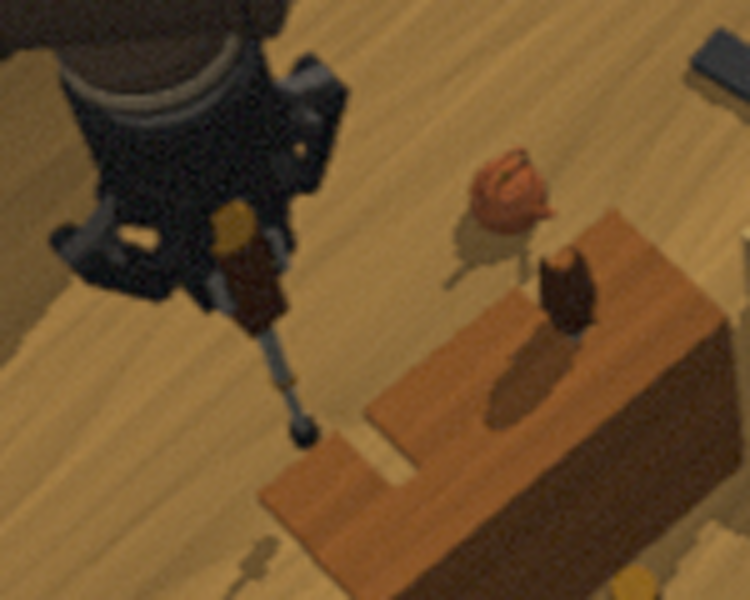

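The view matches the exit pose, with the stick still straight in the grip and the foot at (304,435) in front of the slot mouth at (350,425). I'll slide it in.

>>> {"fn": "drive_tool", "kwargs": {
  "steps": [
    [0.2,0.05,1,0,0],
    [0,0,1,0,0],
    [0,0,1.2,0,0],
    [0,0,1.2,0,0],
    [0,0,1.2,0,0],
    [0,0,1.2,0,0],
    [0,0,1.2,0,0],
    [0,0,0.9,0,0],
    [0,0,0,0,0],
    [0,0,0,0,0]
  ]
}}

```text
time: 17.0
eef_pos: [0.5442, -0.3043, 0.1896]
tcp_rot: [0.041, 0.706, -0.041, 0.706]
contact_force: [0.0, -0.8, -1.6]
opening: 0.255
```

```bash
python3 g.py 0.545 -0.3046 0.1788
```

```text
t 17.0 pos [ 0.5442 -0.3043  0.1896] F [ 0.01 -0.85 -1.61] T [ 0.029 -0.022  0.026] op 0.255
yaw y cw deg 6.63 shift cm [ 1.08 -0.02  0.09]
```

>>> {"fn": "drive_tool", "kwargs": {
  "steps": [
    [0.5,0,0,0,0],
    [0.4,0,0,0,0],
    [0.1,0,0,0,0],
    [0.1,0,0,0,0],
    [0,0,0,0,0],
    [0,0,0,0,0]
  ]
}}

```text
time: 17.6
eef_pos: [0.5443, -0.3045, 0.1789]
tcp_rot: [0.041, 0.706, -0.041, 0.706]
contact_force: [-0.4, 0.5, -0.2]
opening: 0.257
```

>>> {"fn": "drive_tool", "kwargs": {
  "steps": [
    [0.1,0,0,0,0],
    [0,0,0,0,0],
    [0,0,0,0,0.3],
    [0,0,0,0,0.4],
    [0,0,0,0,0.7],
    [0,0,0,0,1],
    [0,0,0,0,1],
    [0,0,0,0,1],
    [0,0,0,0,1]
  ],
  "force": 20
}}

```text
time: 18.5
eef_pos: [0.5442, -0.3044, 0.1778]
tcp_rot: [0.041, 0.706, -0.041, 0.706]
contact_force: [-0.3, 0.1, 0.4]
opening: 0.996
```

>>> {"fn": "drive_tool", "kwargs": {
  "steps": [
    [0,0,0,0,1],
    [-2,0,0,0,1],
    [-3,0,0,0,1],
    [-3,0,0,0,1],
    [-3,0,0,0,1],
    [0,0,-4,0,1],
    [0,0,-4,0,1],
    [0,0,0,0,1],
    [0,0,0,0,1],
    [0,0,0,0,1]
  ]
}}

```text
time: 19.5
eef_pos: [0.4654, -0.2955, 0.2883]
tcp_rot: [0.041, 0.706, -0.041, 0.706]
contact_force: [-0.6, 0.5, 0.5]
opening: 1.002
```

```bash
python3 g.py 0.545 -0.3046 0.1788
python3 - <<'E'
from plant import read_camera
import cv2,numpy as np
s=read_camera("scene")["frame"][:,:,::-1]
f=lambda i:cv2.resize(np.ascontiguousarray(i),None,fx=4,fy=4,interpolation=cv2.INTER_CUBIC)
cv2.imwrite("pics/j.png",f(s[215:360,160:360]))
E
```

```text
t 19.5 pos [ 0.4654 -0.2955  0.2883] F [-0.56  0.49  0.5 ] T [ 0.012 -0.04   0.   ] op 1.002
yaw y cw deg 6.64 shift cm [10.96  0.02  8.  ]
```

View pics/j.png

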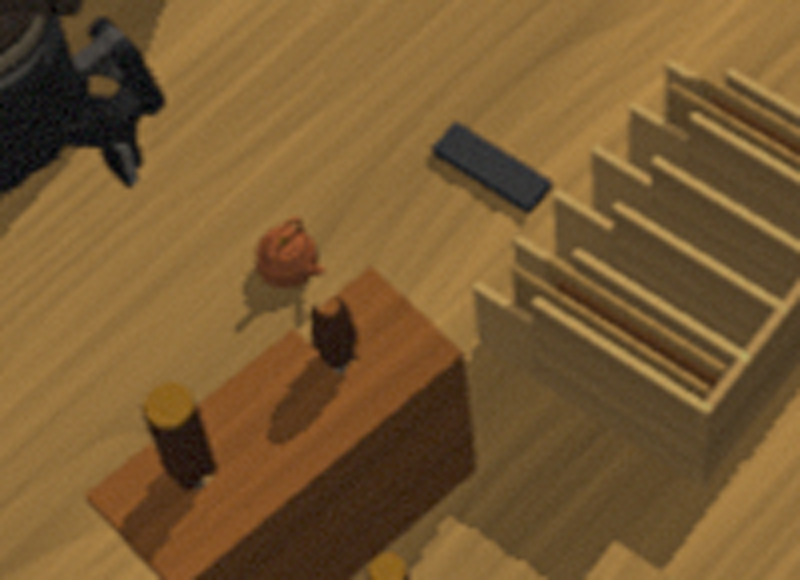

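The stick hangs upright in its slot (top at crop (170,405)). The slab lies flat in front of the rack at (492,168), the arm is clear, and everything else in the picture looks undisturbed.

Run:
```python
from h import *
print(back("scene",crop([(170,404)],4,(160,215)),.222), back("scene",crop([(492,165)],4,(160,215)),.01))
from plant import sign_off
print(sign_off())
```

```text
[[ 0.54158889 -0.30365192  0.222     ]] [[0.47126525 0.00473379 0.01      ]]
the job is handed in; nothing more can be done
None
```

I drew the slab out of the middle bay with the reach stick, hung the stick back in its own slot, and handed the job in at about 19.5 s. No verdict was reported.

- **Slab:** the foot pressed on it with about 2 to 6 N in the readings after each move (limit 10 N). In the last picture it lies flat about 153 mm in front of the rack's origin, roughly 68 mm out from the mouth and close to the middle line.
- **Stick:** it stands upright, with its top within about 3 mm of where it started. The handle was set down at the height it was gripped at.
- **Everything else:** the gripper was open and clear, about 11 cm above and 8 cm in front of the stick. The kettle and awl looked unmoved. I didn't measure the batten or stepped block again, or look again at the sled, file, bookcase, surround and bin. The arm did not work near any of these except the two rack pieces.

No check failed or disagreed. The pressing force rose to about 6 N partway through the pull, so I eased off by 1 mm in two steps. It read about 2 N at the end of the pull.

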